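Flip the gearbox cover over the edge of the work board

ROBOT

A 7-joint arm with a two-finger parallel gripper is mounted at the origin on the work surface. World frame = base frame: x ahead of the robot, y to its left, z up, the work surface at z = 0. Lengths are in mm, angles in degrees, forces in N, time in s.
With the tool pointing down it reaches from about 400 to 900 mm from the base axis. Payload 5.6 kg.
Tool frame: the origin (TCP) lies on the centre line of the jaws, within the pads' length; the fingertips stand 17 mm ahead of it and the grasp point (between the pads) lies 2 mm behind it; z points along the fingers, y is the line along which they close (so a half turn about z gives the same grasp; the last joint's range is limited). The gripper opens to 92 mm and grips with 3 to 60 N. Pads are 20 mm wide; open, the fingers measure 128 mm over their backs; the gripper's body (75 mm by 189 mm) begins 69 mm behind the grasp point.
Start: joints at [68.067, 26.786, -0.665, 91.828, 0.344, 61.387, -3.226], TCP at [216.604, -612.855, 231.592] pointing down, gripper open.
Joint ranges: [-144.91, 144.91], [-17.63, 115.5], [-89.93, 88.59], [15.96, 139.68], [-74.01, 254.01], [8.47, 105.57], [-167.45, 167.45]. Speed limits (degrees/s): [147.25, 147.25, 180, 180, 180, 180, 180].

INTERFACE

Orientations are given as a 3x3 rotation matrix whose columns are the frame's x, y, z axes.
In Python, from cell import r gives the robot as it stands.
- The arm moves only by the tool servo_tool, never from a script. Its argument "commands" is a list of rows, each a list of 3 entries, a list of its own where there are three numbers: the closure, from -1 (fully open) to 1 (shut), so that 0 is half open, then the shift along the world's x, y, z in m, then the turn about the world's z in rad. In form: [[claw, [x, y, z], roll], ...]. A call has 1 to 8 rows; each row is the pose to reach, as a shift and turn from the pose commanded when the call began; what a row does not reach only later rows make up. A row lasts 1/10 s, in which the tool goes at most 50 mm and 8.59 degrees, less where a joint would pass 70% of its speed; a pose out of reach is approached as far as the arm can. A call with a gripper value outside its range is refused whole. The fingers move at their own pace and stop on an object; "grip_force" is the grip in N (left out, the last holds). Time passes only in rows, so rows that repeat a pose let the fingers close. It gives the time, the measured TCP pose, the force, the opening and the grip force at its end, in the units of the state.
- r.get_state(): the state, without advancing time (a new reading comes with each control period).
- r.grab_frame(name): name is "scene" or "top" or "wrist"; returns the picture (400x640x3 uint8, red, green, blue); there is no depth.
- r.camera_model(name): a dict with "fovy" (degrees; the focal length in pixels is half the picture's height over the tangent of half this angle, whatever the lens; pixels are square), "cx", "cy" (the principal point, pixels), "world_to_cam" (4x4, takes a point from world to camera coordinates); the wrist camera has in their place "mount" (4x4, takes a point from camera to tool coordinates, whose origin is the TCP and whose axes are the flange's). Camera axes: x right, y down, z forward; pixel columns grow to the right and rows downward; lengths in mm; the calibration is good to about 2 mm. A picture is of the moment at which its call begins: read the wrist's pose just before it. camera_model takes no time and is no camera call.
- r.close_job(): hands the job in; it is judged then, once.
The state is a dict: "clock": time; "qpos": joint angles; "dq": joint speeds; "joint_efforts": joint torques, N m; "tool_pos": TCP position; "eef_rot": TCP orientation; "ft_force": force on the tool from outside, world axes, zero at the start; "ft_torque": the same for the moment, N m; "width": finger opening in mm; "grip_force": force on a finger pad.
Only numpy, scipy, OpenCV 4.12 (cv2) and the standard library are available. Lean on these libraries where they do the work, as an engineer would, in place of code of your own. Each camera call takes 0.05 s, during which the arm holds its last target. There are 200 camera calls.

TASK

The grinder's gearbox cover lies on the bench with its bearing boss underneath, and its bearing is to be greased next. Using only fingertips, push the cover against the front edge of the work board until it tips up and flips over onto the rubber mat with the bearing facing up, then push it further in until the whole cover lies flat on the mat. Do not pick the cover up at any time, and leave the grease jar, socket, screwdriver and marker where they are.

Things in the scene. Friction and masses are not known exactly. Their poses are not given: they have to be found in the camera images.
- cover: Grinder gearbox cover, bare cast aluminium, 0.2 to 0.35 kg, loose: square plate 90 x 90 x 5 mm; round bearing boss, diameter 54 mm, stands 15 mm out of the middle of one face. Origin: centre of the plate, mid-thickness. z axis: out of the smooth face, away from the boss; x, y along the sides. Starts resting on its boss, z up, origin 17.5 mm above the bench; finished: z down, origin at 22.5 mm
- cover_corner_a (a point): corner of the cover's plate at its +x +y, at mid-thickness. At the start the plate's rim overhangs the boss by 18 mm all round, with a 15 mm high gap under it; in the corners four thin webs, 10 mm high, run out from the boss to 43 mm from the centre. The cover starts 25 to 75 mm in front of the board, turned up to 0.3 rad against it
- cover_corner_b (a point): corner of the cover's plate at its +x -y, at mid-thickness
- cover_corner_c (a point): corner of the cover's plate at its -x -y, at mid-thickness
- cover_corner_d (a point): corner of the cover's plate at its -x +y, at mid-thickness
- board: Work board screwed to the bench, immovable: plywood 220 mm deep (x), 380 mm wide (y), 20 mm high in all, dark grey rubber mat on top, aluminium edging along its upright front edge. Origin: middle of the front edge, at bench height. x axis: level, square to the front edge, away from the robot across the mat; y axis: along the front edge, to the left
- board_edge (a point): middle of the top of the board's front edge, 20 mm above the bench; axes as the board's
- grease: jar of grease, yellow with red cap, 54 mm diameter, 62 mm high, standing on the mat near one side. Origin: centre of its underside
- socket: steel wrench socket, 29 mm diameter, 36 mm high, standing on the mat near the other side. Origin: centre of its underside
- screwdriver: screwdriver with blue handle, 200 mm long, handle 26 mm thick, lying on the bench in front of the board at the left (+y of the board). Origin: middle of its length, at bench height; x axis along it, towards the tip
- marker: white marker pen with teal cap, 140 mm long, 15 mm thick, lying on the bench in front of the board at the right (-y of the board). Origin: middle of its length, at bench height; x axis along it
Things that resemble listed ones, but are neither listed nor needed, are in the scene too. Of the things like the cover, leave any that is blue or orange; of the rest the smaller one is meant.

How it is judged (in metres and radians):
On the way, in this order (a step that is already met when the one before it is completed fails the run):
1. the cover has tipped up on edge, pressed against the board's front edge (tilted 40 to 130 degrees, its centre from 50 mm in front of the edge to 30 mm behind it, and still low) (angle between cover's own z axis and vertical between 0.7 and 2.3 rad and x of cover in the frame of board between -0.05 and 0.03 m and height (world z) of cover below 0.065 m and contact force between cover and board above 0.1 N), for 0.06 s.
2. it has flipped over onto the mat, bearing up (angle between cover's own z axis and vertical above 2.8 rad and x of cover in the frame of board above 0 m), for 0.1 s.
At the end, for the whole second after the job is handed in: The cover rests bearing up, flat (within 5 degrees) on the mat with all four plate corners behind the board's front edge and none over its other sides, at rest; nothing else was moved (angle between cover's own z axis and vertical above 3.05 rad and height (world z) of cover between 0.0185 and 0.0265 m and x of each of cover_corner_a, cover_corner_b, cover_corner_c, cover_corner_d in the frame of board above 0 m and x of cover in the frame of board below 0.175 m and y of cover in the frame of board between -0.145 and 0.145 m and linear speed of cover below 0.02 m/s); the robot touches nothing.
It fails at once if the cover is picked up: its whole plate is more than 35 mm above the bench (height (world z) of each of cover_corner_a, cover_corner_b, cover_corner_c, cover_corner_d above 0.035 m).
It fails at once if the grease jar is moved by more than 15 mm or knocked over (distance of grease from where it was at the start of the episode above 0.015 m or angle between grease's own z axis and vertical above 0.4 rad).
It fails at once if the socket is moved by more than 15 mm or knocked over (distance of socket from where it was at the start of the episode above 0.015 m or angle between socket's own z axis and vertical above 0.4 rad).
It fails at once if the screwdriver is moved by more than 15 mm (distance of screwdriver from where it was at the start of the episode above 0.015 m).
It fails at once if the marker is moved by more than 15 mm (distance of marker from where it was at the start of the episode above 0.015 m).
It also fails if it takes over 51 s, if anything falls off the work surface, if the arm or the gripper's body presses on something with over 40 N, if the wrist force passes 120 N, or if a joint passes its speed limit or range.

## Working session

There is one attempt and no reset: what is moved stays moved. The work goes in short steps, Python scripts to look and compute and a tool call to move; the robot and the scene stay as the last step left them, time stands still between calls to the robot, and variables do not carry over. Pictures are saved under pics/ and viewed, at most 10 in all, crops included, and the job is handed in when it is done.

Besides the shell and the picture viewer there is one more tool, called after "Request:" in YAML: its name, and indented under it one key for each argument. servo_tool: Moves the arm, as the interface text tells. Its arguments: {"type":"object","properties":{"commands":{"type":"array"},"grip_force":{"type":"number"}},"required":["commands"]}

```bash
mkdir -p pics
cat > h.py <<'E'
from cell import r
import numpy as np, cv2
def save(n,f): cv2.imwrite(f'pics/{f}.png',cv2.cvtColor(np.asarray(r.grab_frame(n)),cv2.COLOR_RGB2BGR))
def cam(n):
    m=r.camera_model(n); f=200/np.tan(np.radians(m['fovy']/2)); return m,f
def pix(n,u,v,z):
    m,f=cam(n); T=np.linalg.inv(np.array(m['world_to_cam']))
    d=T[:3,:3]@np.array([(u-m['cx'])/f,(v-m['cy'])/f,1]); o=T[:3,3]
    return o+d*(z-o[2])/d[2]
def proj(n,p):
    m,f=cam(n); c=np.array(m['world_to_cam'])@np.append(p,1)
    return c[0]/c[2]*f+m['cx'],c[1]/c[2]*f+m['cy']
E
python3 - <<'E'
from h import *
save('top','top0'); save('scene','scene0')
s=r.get_state(); print(s['clock'],s['tool_pos'],np.round(s['eef_rot'],3).tolist(),s['width'],s['ft_force'])
for n in('top','scene'): print(r.camera_model(n))
E
```

```text
0.1 [ 216.40328119 -612.37499016  230.71271824] [[0.943, 0.333, -0.001], [0.333, -0.943, 0.001], [-0.0, -0.002, -1.0]] 91.61176891024635 [0.15762167 0.44208971 0.30267618]
{'fovy': 42.226062049754304, 'cx': 314.5070633411768, 'cy': 206.162504337074, 'world_to_cam': array([[-4.41488113e-02, -9.99022305e-01, -2.30575565e-03,
         1.26657355e+02],
       [-9.77372020e-01,  4.36697325e-02, -2.06970742e-01,
         5.31714001e+02],
       [ 2.06869080e-01, -6.88393119e-03, -9.78344415e-01,
         1.36380260e+03],
       [ 0.00000000e+00,  0.00000000e+00,  0.00000000e+00,
         1.00000000e+00]])}
{'fovy': 54.00980097065477, 'cx': 317.23453526528857, 'cy': 200.0419689723575, 'world_to_cam': array([[ 2.57105237e-01,  9.66085494e-01,  2.39940589e-02,
        -2.52576198e+02],
       [ 5.45284739e-01, -1.24529043e-01, -8.28949378e-01,
        -2.46843735e+02],
       [-7.97848012e-01,  2.26210820e-01, -5.58808746e-01,
         1.31474156e+03],
       [ 0.00000000e+00,  0.00000000e+00,  0.00000000e+00,
         1.00000000e+00]])}
```

View pics/top0.png

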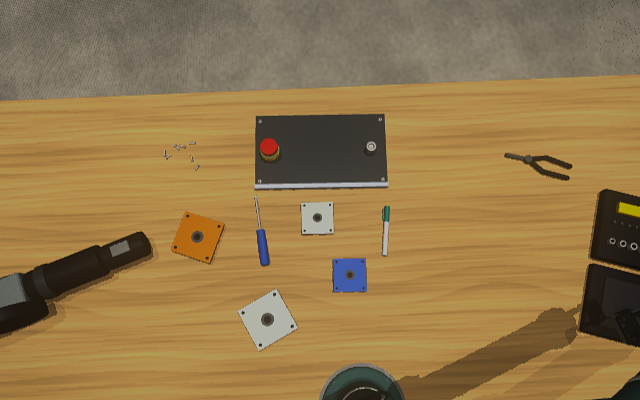

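View pics/scene0.png

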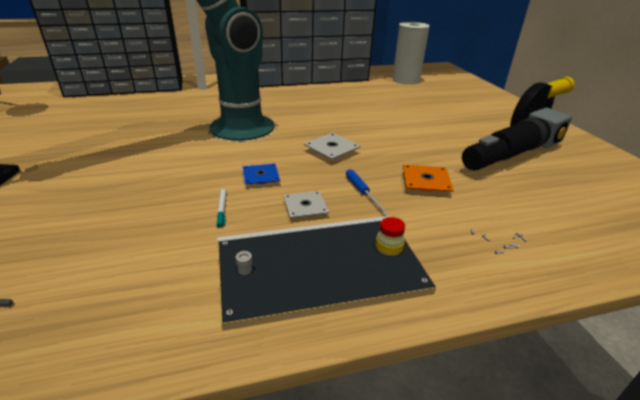

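The things like the cover in the top picture are white/bare ones at (317,218) and (268,320), blue at (350,275) and orange at (197,237). The smaller bare one at (317,218), in front of the board, fits. I'll confirm it in a crop and measure it.

Run:
```python
from h import *
im=cv2.imread('pics/top0.png')
c=cv2.resize(im[100:280,235:405],None,fx=3.3,fy=3.3,interpolation=cv2.INTER_CUBIC); cv2.imwrite('pics/crop0.png',c)
# cover
hsv=cv2.cvtColor(im,cv2.COLOR_BGR2HSV)
m=((hsv[...,1]<45)&(hsv[...,2]>150)).astype(np.uint8)
m=cv2.morphologyEx(m,cv2.MORPH_CLOSE,np.ones((9,9)))
n,l,st,ce=cv2.connectedComponentsWithStats(m)
for i in range(1,n):
    if st[i,4]>60 and st[i,0]>180 and st[i,0]<450 and st[i,1]>100: 
        pts=np.argwhere(l==i)[:,::-1].astype(np.float32); R=cv2.minAreaRect(pts); b=cv2.boxPoints(R)
        print(st[i],R); print(np.round([pix('top',*p,20)[:2] for p in b],1).tolist(), pix('top',*R[0],20).round(1))
```

```text
[367 142   9   9  65] ((371.0, 146.0), (8.0, 8.0), 90.0)
[[726.7, -57.0], [725.7, -80.1], [701.6, -78.4], [702.6, -55.5]] [714.1 -67.8  20. ]
[254 178 134  29 529] ((319.5342102050781, 182.9754180908203), (25.355663299560547, 133.53933715820312), 80.89266967773438)
[[625.3, 278.0], [670.9, -100.6], [596.6, -106.7], [552.1, 268.1]] [610.9  85.5  20. ]
[301 202  33  32 985] ((316.9659423828125, 217.7515411376953), (31.104248046875, 31.46750831604004), 87.39744567871094)
[[555.4, 141.5], [555.6, 52.9], [467.0, 53.5], [466.9, 141.0]] [511.   97.3  20. ]
[383 222   6  33 138] ((385.2375793457031, 238.01132202148438), (4.2808637619018555, 32.1540412902832), 2.726310968399048)
[[401.5, -78.2], [491.0, -88.8], [489.9, -100.7], [400.4, -89.9]] [445.4 -89.4  20. ]
[ 237  289   61   62 1913] ((267.152587890625, 319.64111328125), (45.694664001464844, 45.30036163330078), 61.189208984375)
[[266.3, 326.1], [319.8, 217.5], [211.2, 161.6], [159.5, 269.0]] [238.7 243.6  20. ]
```

View pics/crop0.png

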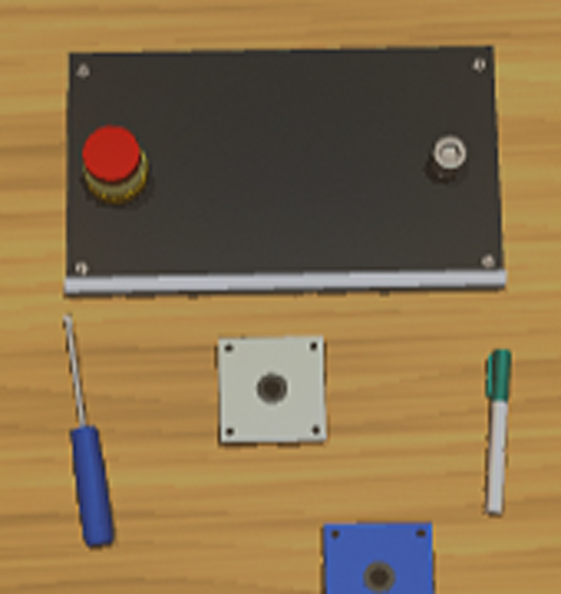

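The crop confirms the bare plate with the hub hole, crop centre (272,388), as the target. The board edging's lower line runs from crop (65,294) to (505,288). Next I fit the board edge.

Run:
```python
from h import *
im=cv2.imread('pics/top0.png').astype(float)
g=im.sum(2)/3
# per column: mat->edging rise (top back of edging) and edging bottom->wood via blue channel drop
hsv=cv2.cvtColor(im.astype(np.uint8),cv2.COLOR_BGR2HSV)
B=[];T=[]
for u in list(range(258,300))+list(range(340,384)):
    col=hsv[176:196,u,1].astype(int); gr=g[176:196,u]
    T.append((u,176+np.argmax(np.diff(gr))+1))
    k=[i for i in range(5,20) if col[i]<60]; B.append((u,176+max(k)+1))
for nm,L,z in(('top-back',T,20),('bottom',B,0)):
    L=np.array(L,float); p=np.polyfit(L[:,0],L[:,1]-.5,1); print(nm,p)
    a=pix('top',255.5,np.polyval(p,255.5),z);b=pix('top',387,np.polyval(p,387),z)
    print(a.round(1),b.round(1),'yaw deg',np.degrees(np.arctan2(-(a-b)[0],(a-b)[1])))
print(g[176:196,320].round(), hsv[176:196,320,1])
for n,u,v,z in (('blue',333,258,20),('bluec',350,275,20),('jar',270,149,82),('socket',371,146,56),('sd',268,265,10),('mk',383,255,10)): print(n,pix('top',u,v,z).round(0))
```

```text
top-back [-1.76921294e-02  1.88271580e+02]
[616.8 267.1  20. ] [ 606.9 -106.1   20. ] yaw deg -1.5185951670871396
bottom [-1.92876074e-02  1.93667393e+02]
[607.3 269.6   0. ] [ 597.9 -108.1    0. ] yaw deg -1.4252564663197902
[ 60.  60.  61.  60.  60.  58.  80. 146. 185. 184. 168. 101.  57.  93.
 135. 135. 135. 134. 132. 127.] [ 28  32  28  28  32  29   9  10  11  12  10   8  73 142 146 142 140 141
 145 146]
blue [396.  58.  20.]
bluec [348.  14.  20.]
jar [697. 218.  82.]
socket [702. -63.  56.]
sd [386. 238.  10.]
mk [400. -81.  10.]
```

Request:
servo_tool:
  commands:
    - [0.15,[0.13,0.12,0],-0.15]
    - [0.15,[0.2,0.2,0],-0.25]
    - [0.15,[0.22,0.25,0],-0.365]
    - [0.15,[0.22,0.3,0],-0.365]
    - [0.15,[0.22,0.35,0],-0.365]
    - [0.15,[0.22,0.4,0],-0.365]
    - [0.15,[0.22,0.45,0],-0.365]
    - [0.15,[0.22,0.5,0],-0.365]

```text
clock: 0.9
tool_pos: [405.6, -269.4, 231.4]
eef_rot: [[1.0, -0.025, -0.0], [-0.025, -1.0, 0.0], [-0.0, -0.0, -1.0]]
ft_force: [0.6, 0.3, -0.5]
width: 39.1
grip_force: 0.0
```

Request:
servo_tool:
  commands:
    - [0.15,[0.0,0.05,0],0]
    - [0.15,[0.0,0.1,-0.02],0]
    - [0.15,[0.0,0.15,-0.06],0]
    - [0.15,[0.0,0.2,-0.1],0]
    - [0.15,[0.0,0.21,-0.13],0]
    - [0.15,[0.0,0.21,-0.13],0]
    - [0.15,[0.0,0.21,-0.13],0]

```text
clock: 1.6
tool_pos: [404.2, -60.9, 100.5]
eef_rot: [[1.0, -0.023, -0.004], [-0.023, -1.0, 0.001], [-0.004, -0.001, -1.0]]
ft_force: [1.3, 0.1, 0.9]
width: 39.2
grip_force: 0.0
```

Run:
```python
from h import *
s=r.get_state(); print(s['clock'],s['tool_pos'],np.round(s['eef_rot'],3).tolist(),s['width'],s['ft_force'],s['qpos'])
```

```text
1.6 [404.20075922 -60.93920557 100.51325203] [[1.0, -0.023, -0.004], [-0.023, -1.0, 0.001], [-0.004, -0.001, -1.0]] 39.21543075123497 [1.30277913 0.10889848 0.92695863] [ 16.5955935   17.15494932 -14.29807318 129.15125973   7.32104366
  34.62629061 -94.45879088]
```

Request:
servo_tool:
  commands:
    - [0.15,[0.02,0.05,0],0]
    - [0.15,[0.034,0.1,0],0]
    - [0.15,[0.034,0.14,0],0]
    - [0.15,[0.034,0.159,-0.03],0]
    - [0.15,[0.034,0.159,-0.06],0]
    - [0.15,[0.034,0.159,-0.076],0]
    - [0.15,[0.034,0.159,-0.076],0]

```text
clock: 2.3
tool_pos: [439.7, 95.7, 25.1]
eef_rot: [[1.0, -0.027, -0.001], [-0.027, -1.0, -0.002], [-0.001, 0.002, -1.0]]
ft_force: [1.1, -0.6, 0.8]
width: 39.1
grip_force: 0.0
```

Run:
```python
from h import *
s=r.get_state(); print(s['clock'],s['tool_pos'],np.round(s['eef_rot'],3).tolist(),s['ft_force'],s['qpos'])
save('scene','scene1'); im=cv2.imread('pics/scene1.png'); cv2.imwrite('pics/s1c.png',cv2.resize(im[120:330,190:450],None,fx=2.8,fy=2.8))
```

```text
2.3 [439.68549506  95.68828891  25.11704854] [[1.0, -0.027, -0.001], [-0.027, -1.0, -0.002], [-0.001, 0.002, -1.0]] [ 1.09358001 -0.60900472  0.81879591] [  -5.41098315   29.12312556  -13.17400602  125.60588855   14.40876595
   26.74602829 -121.46322831]
```

View pics/s1c.png

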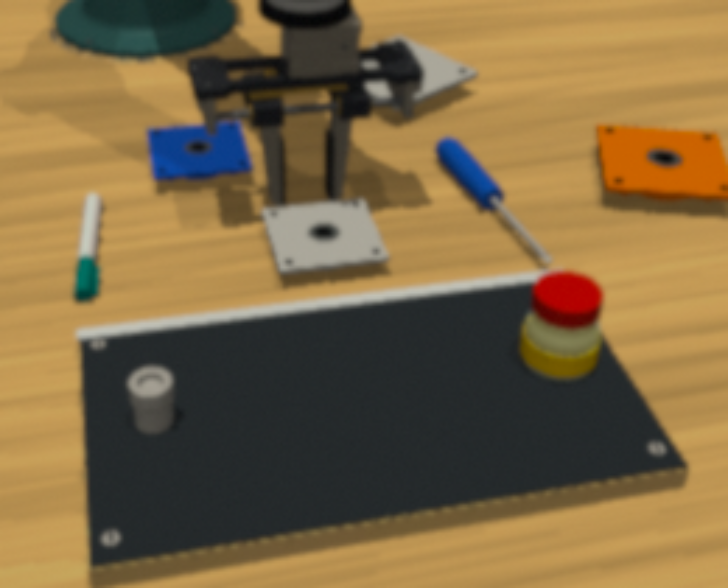

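The fingers stand behind the target cover, at crop (275–340,190), with everything else clear. Now I push towards the board.

Request:
servo_tool:
  commands:
    - [0.15,[0.01,0,-0.002],0]
    - [0.15,[0.016,0,-0.002],0]
    - [0.15,[0.022,-0.001,-0.002],0]
    - [0.15,[0.028,-0.001,-0.002],0]
    - [0.15,[0.034,-0.001,-0.002],0]
    - [0.15,[0.04,-0.001,-0.002],0]
    - [0.15,[0.046,-0.001,-0.002],0]
    - [0.15,[0.052,-0.001,-0.002],0]

```text
clock: 3.15
tool_pos: [491.6, 96.4, 23.5]
eef_rot: [[1.0, -0.025, -0.0], [-0.025, -1.0, -0.0], [-0.0, 0.0, -1.0]]
ft_force: [-2.7, 0.1, 2.6]
width: 39.0
grip_force: 1.4
```

Request:
servo_tool:
  commands:
    - [0.15,[0.004,0,0],0]
    - [0.15,[0.008,0,0],0]
    - [0.15,[0.011,0,0],0]
    - [0.15,[0.011,0,0],0]

```text
clock: 3.55
tool_pos: [501.0, 96.4, 23.3]
eef_rot: [[1.0, -0.025, -0.003], [-0.025, -1.0, -0.001], [-0.003, 0.001, -1.0]]
ft_force: [-5.7, 0.9, 3.2]
width: 39.1
grip_force: 2.6
```

Request:
servo_tool:
  commands:
    - [0.15,[0.002,0,0],0]
    - [0.15,[0.004,0,0],0]
    - [0.15,[0.004,0,0],0]

```text
clock: 3.85
tool_pos: [501.3, 96.4, 22.9]
eef_rot: [[1.0, -0.024, -0.01], [-0.024, -1.0, -0.002], [-0.01, 0.002, -1.0]]
ft_force: [-13.8, 1.1, 10.3]
width: 38.9
grip_force: 6.7
```

Request:
servo_tool:
  commands:
    - [0.15,[0.003,0,0.003],0]
    - [0.15,[0.004,0,0.006],0]
    - [0.15,[0.0045,0,0.009],0]
    - [0.15,[0.005,0,0.012],0]
    - [0.15,[0.005,0,0.012],0]

```text
clock: 4.35
tool_pos: [501.9, 96.2, 32.9]
eef_rot: [[1.0, -0.024, -0.018], [-0.024, -1.0, -0.003], [-0.018, 0.004, -1.0]]
ft_force: [-16.7, 1.7, 0.2]
width: 39.1
grip_force: 8.7
```

Run:
```python
from h import *
save('scene','scene2'); im=cv2.imread('pics/scene2.png'); cv2.imwrite('pics/s2c.png',cv2.resize(im[150:270,230:400],None,fx=4,fy=4))
```

```text
(no output)
```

View pics/s2c.png

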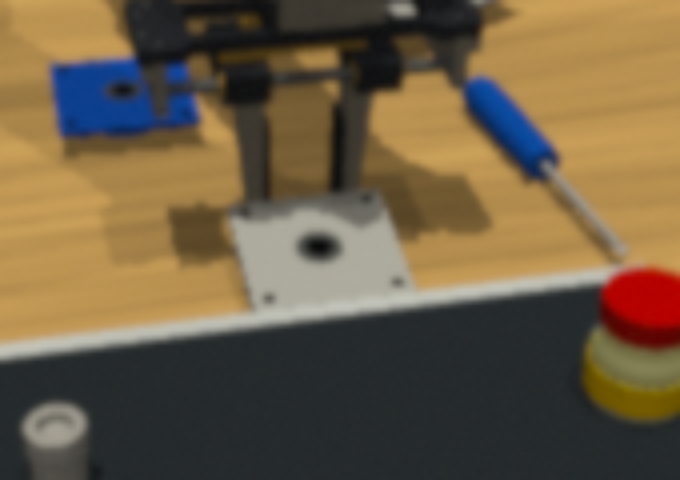

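Run:
```python
from h import *
for z in (20,30): print(z,[np.round(proj('scene',[x,y,z]),1) for x,y in((512,51),(512,141))])
m,f=cam('top'); save('top','t2')
im=cv2.imread('pics/t2.png')
cv2.imwrite('pics/x2.png',cv2.resize(im[170:260,280:350],None,fx=6,fy=6))
```

```text
20 [array([286.4, 204.1]), array([323.9, 199.3])]
30 [array([286.3, 200.5]), array([324. , 195.7])]
```

Run:
```python
from h import *
a=cv2.resize(cv2.imread('pics/scene2.png')[185:240,275:345],None,fx=8,fy=8,interpolation=cv2.INTER_CUBIC)
save('wrist','w2'); w=cv2.imread('pics/w2.png'); w=cv2.resize(w,(640//2+24,440//2-5))
c=np.zeros((600,800,3),np.uint8); c[:440,:560]=a; 
t=cv2.resize(cv2.imread('pics/t2.png')[175:240,295:340],None,fx=5,fy=5); c[:t.shape[0],562:562+t.shape[1]]=t
c[385:600,456:800]=w
cv2.imwrite('pics/mix2.png',c)
```

```text
(no output)
```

View pics/mix2.png

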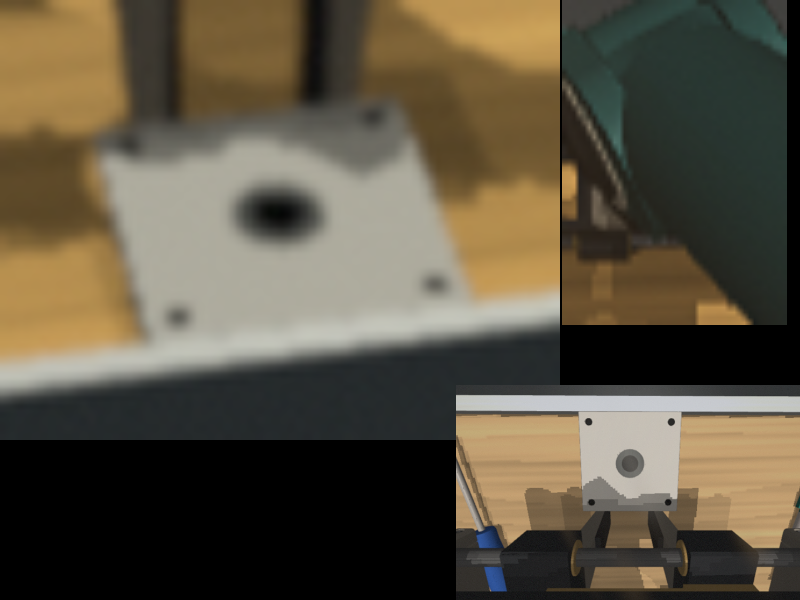

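Request:
servo_tool:
  commands:
    - [0.15,[0.001,0,0.003],0]
    - [0.15,[0.002,0,0.006],0]
    - [0.15,[0.003,0,0.009],0]
    - [0.15,[0.004,0,0.012],0]

```text
clock: 4.9
tool_pos: [503.8, 96.1, 44.2]
eef_rot: [[0.999, -0.024, -0.023], [-0.024, -1.0, -0.004], [-0.023, 0.005, -1.0]]
ft_force: [-21.9, 2.3, 3.2]
width: 39.3
grip_force: 11.2
```

Run:
```python
from h import *
save('scene','scene3')
# rear-edge row, by vertical gradient, at free columns between the fingers
for nm in('scene2','scene3'):
    g=cv2.imread(f'pics/{nm}.png').astype(int)
    print(nm,[(u,g[190:212,u,0].tolist()) for u in (304,307)])
```

```text
scene2 [(304, [52, 51, 53, 53, 49, 44, 42, 42, 48, 65, 83, 100, 126, 149, 157, 157, 158, 156, 150, 135, 115, 107]), (307, [52, 53, 55, 54, 53, 48, 44, 44, 53, 71, 88, 105, 132, 152, 157, 157, 154, 138, 106, 68, 39, 28])]
scene3 [(304, [52, 52, 54, 55, 54, 59, 71, 82, 92, 108, 132, 152, 159, 160, 161, 159, 154, 140, 127, 118, 115, 128]), (307, [52, 54, 53, 54, 57, 69, 81, 90, 104, 130, 152, 160, 161, 161, 156, 140, 106, 70, 46, 36, 36, 52])]
```

Request:
servo_tool:
  commands:
    - [0.15,[0.001,0,0.004],0]
    - [0.15,[0.004,0,0.008],0]
    - [0.15,[0.007,0,0.013],0]
    - [0.15,[0.01,0,0.018],0]
    - [0.15,[0.015,0,0.022],0]
    - [0.15,[0.015,0,0.022],0]

```text
clock: 5.55
tool_pos: [511.6, 96.0, 65.5]
eef_rot: [[0.999, -0.023, -0.039], [-0.023, -1.0, -0.007], [-0.038, 0.008, -0.999]]
ft_force: [-39.4, 1.0, 16.8]
width: 38.9
grip_force: 20.2
```

Run:
```python
from h import *
save('scene','scene4'); save('wrist','w4')
a=cv2.resize(cv2.imread('pics/scene4.png')[150:240,265:365],None,fx=4.5,fy=4.5,interpolation=cv2.INTER_CUBIC)
w=cv2.resize(cv2.imread('pics/w4.png')[:,120:520],None,fx=.85,fy=.85)
c=np.zeros((410,a.shape[1]+w.shape[1],3),np.uint8); c[:a.shape[0],:a.shape[1]]=a; c[:w.shape[0],a.shape[1]:]=w
cv2.imwrite('pics/mix4.png',c)
```

```text
(no output)
```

View pics/mix4.png

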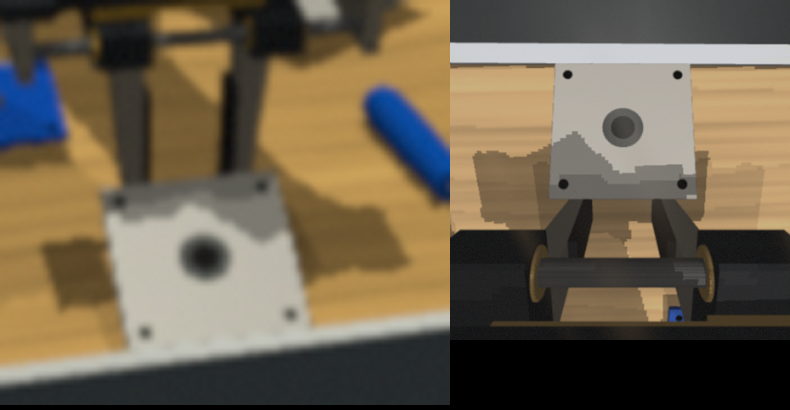

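Run:
```python
from h import *
# calibrate offset with start image: rear edge mid (466,97,20)
g=cv2.imread('pics/scene0.png').astype(int); print(proj('scene',[466,97,20]),proj('scene',[556,97,20]),[ (v,g[v,303,0]) for v in range(188,222,1)])
g=cv2.imread('pics/scene4.png').astype(int); print([(v,g[v,307,0]) for v in range(182,200)])
xb=603
for th in range(15,45,3):
    c,s=np.cos(np.radians(th)),np.sin(np.radians(th))
    print(th,np.round(proj('scene',[xb-(90*c+5*s)+5*s,97,72*s+15*c+5*c]),1),'rim z',round(72*s+15*c,1),'tcp x',round(501.5+90-90*c-5*s,1))
```

```text
(np.float64(301.3614481181455), np.float64(191.23642336573587)) (np.float64(310.36587800274026), np.float64(212.35765052474022)) [(188, np.int64(80)), (189, np.int64(79)), (190, np.int64(78)), (191, np.int64(87)), (192, np.int64(113)), (193, np.int64(138)), (194, np.int64(146)), (195, np.int64(148)), (196, np.int64(148)), (197, np.int64(147)), (198, np.int64(143)), (199, np.int64(127)), (200, np.int64(95)), (201, np.int64(55)), (202, np.int64(28)), (203, np.int64(33)), (204, np.int64(62)), (205, np.int64(100)), (206, np.int64(130)), (207, np.int64(145)), (208, np.int64(147)), (209, np.int64(147)), (210, np.int64(148)), (211, np.int64(147)), (212, np.int64(147)), (213, np.int64(142)), (214, np.int64(126)), (215, np.int64(95)), (216, np.int64(65)), (217, np.int64(43)), (218, np.int64(36)), (219, np.int64(38)), (220, np.int64(44)), (221, np.int64(60))]
[(182, np.int64(52)), (183, np.int64(50)), (184, np.int64(49)), (185, np.int64(50)), (186, np.int64(51)), (187, np.int64(53)), (188, np.int64(56)), (189, np.int64(67)), (190, np.int64(80)), (191, np.int64(86)), (192, np.int64(93)), (193, np.int64(104)), (194, np.int64(119)), (195, np.int64(144)), (196, np.int64(166)), (197, np.int64(173)), (198, np.int64(174)), (199, np.int64(174))]
15 [306.3 196.1] rim z 33.1 tcp x 503.3
18 [306.4 195.2] rim z 36.5 tcp x 504.4
21 [306.6 194.4] rim z 39.8 tcp x 505.7
24 [306.8 193.7] rim z 43.0 tcp x 507.2
27 [307.  193.1] rim z 46.1 tcp x 509.0
30 [307.3 192.6] rim z 49.0 tcp x 511.1
33 [307.5 192.2] rim z 51.8 tcp x 513.3
36 [307.8 191.9] rim z 54.5 tcp x 515.7
39 [308.1 191.7] rim z 57.0 tcp x 518.4
42 [308.5 191.6] rim z 59.3 tcp x 521.3
```

Request:
servo_tool:
  commands:
    - [0.15,[0.001,0,0.004],0]
    - [0.15,[0.002,0,0.007],0]
    - [0.15,[0.004,0,0.01],0]
    - [0.15,[0.006,0,0.013],0]

```text
clock: 6.05
tool_pos: [520.2, 95.9, 79.7]
eef_rot: [[0.999, -0.023, -0.033], [-0.024, -1.0, -0.007], [-0.033, 0.007, -0.999]]
ft_force: [-36.7, -1.1, 26.4]
width: 39.0
grip_force: 19.1
```

Request:
servo_tool:
  commands:
    - [0.15,[0.001,0,0.004],0]
    - [0.15,[0.004,0,0.008],0]
    - [0.15,[0.0065,0,0.011],0]
    - [0.15,[0.009,0,0.014],0]

```text
clock: 6.45
tool_pos: [545.5, 96.5, 97.0]
eef_rot: [[1.0, -0.025, 0.0], [-0.025, -1.0, 0.0], [0.0, -0.0, -1.0]]
ft_force: [-2.5, 0.2, 1.1]
width: 39.1
grip_force: 1.3
```

Run:
```python
from h import *
save('scene','scene5'); save('wrist','w5')
a=cv2.resize(cv2.imread('pics/scene5.png')[150:240,265:365],None,fx=4.5,fy=4.5,interpolation=cv2.INTER_CUBIC)
w=cv2.resize(cv2.imread('pics/w5.png')[:,120:520],None,fx=.85,fy=.85)
c=np.zeros((410,a.shape[1]+w.shape[1],3),np.uint8); c[:a.shape[0],:a.shape[1]]=a; c[:w.shape[0],a.shape[1]:]=w
cv2.imwrite('pics/mix5.png',c)
```

```text
(no output)
```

View pics/mix5.png

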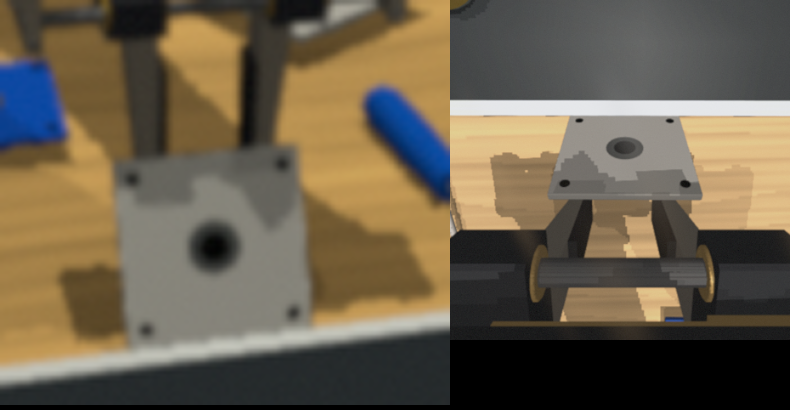

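Run:
```python
from h import *
g=cv2.imread('pics/scene5.png').astype(int); print([(v,g[v,311,0]) for v in range(176,192)])
for zf in (0,7,15):
  for th in (50,55,60,65):
    c,s=np.cos(np.radians(th)),np.sin(np.radians(th))
    x=603-(90*c+5*s); print(zf,th,np.round(proj('scene',[x+5*s,97,zf+90*s+5*c]),1),'rim z',round(zf+90*s,1),'tcp x',round(501.5+90-90*c-5*s,1))
```

```text
[(176, np.int64(53)), (177, np.int64(51)), (178, np.int64(52)), (179, np.int64(52)), (180, np.int64(52)), (181, np.int64(52)), (182, np.int64(55)), (183, np.int64(67)), (184, np.int64(83)), (185, np.int64(91)), (186, np.int64(92)), (187, np.int64(94)), (188, np.int64(101)), (189, np.int64(112)), (190, np.int64(121)), (191, np.int64(123))]
0 50 [309.5 190.3] rim z 68.9 tcp x 529.8
0 55 [310.2 190. ] rim z 73.7 tcp x 535.8
0 60 [311.  190.2] rim z 77.9 tcp x 542.2
0 65 [311.8 190.6] rim z 81.6 tcp x 548.9
7 50 [309.5 187.6] rim z 75.9 tcp x 529.8
7 55 [310.3 187.3] rim z 80.7 tcp x 535.8
7 60 [311.  187.4] rim z 84.9 tcp x 542.2
7 65 [311.9 187.8] rim z 88.6 tcp x 548.9
15 50 [309.6 184.4] rim z 83.9 tcp x 529.8
15 55 [310.3 184.2] rim z 88.7 tcp x 535.8
15 60 [311.1 184.2] rim z 92.9 tcp x 542.2
15 65 [311.9 184.6] rim z 96.6 tcp x 548.9
```

Request:
servo_tool:
  commands:
    - [0.15,[0.004,0,-0.001],0]
    - [0.15,[0.008,0,-0.003],0]
    - [0.15,[0.013,0,-0.005],0]
    - [0.15,[0.018,0,-0.007],0]
    - [0.15,[0.023,0,-0.008],0]
    - [0.15,[0.028,0,-0.008],0]

```text
clock: 7.15
tool_pos: [575.5, 96.1, 90.7]
eef_rot: [[1.0, -0.026, 0.003], [-0.026, -1.0, -0.0], [0.003, 0.0, -1.0]]
ft_force: [-6.0, -3.5, 23.2]
width: 39.0
grip_force: 9.8
```

Run:
```python
from h import *
save('scene','scene6'); save('wrist','w6')
a=cv2.resize(cv2.imread('pics/scene6.png')[150:240,265:365],None,fx=4.5,fy=4.5,interpolation=cv2.INTER_CUBIC)
w=cv2.resize(cv2.imread('pics/w6.png')[:,120:520],None,fx=.85,fy=.85)
c=np.zeros((410,a.shape[1]+w.shape[1],3),np.uint8); c[:a.shape[0],:a.shape[1]]=a; c[:w.shape[0],a.shape[1]:]=w
cv2.imwrite('pics/mix6.png',c)
```

```text
(no output)
```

View pics/mix6.png

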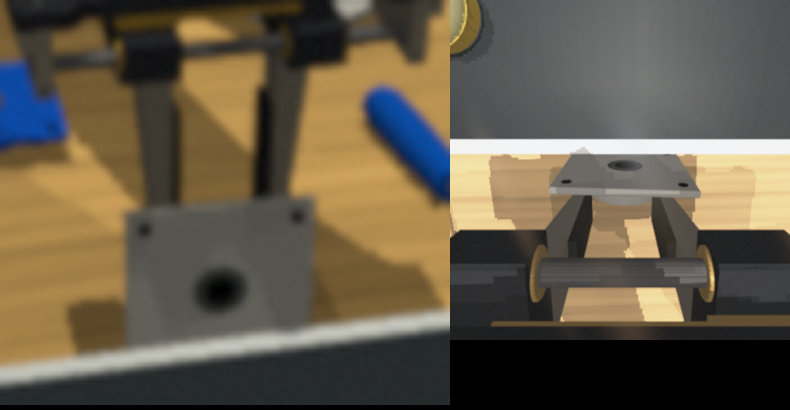

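Request:
servo_tool:
  commands:
    - [0.15,[0.002,0,0.003],0]
    - [0.15,[0.006,0,0.004],0]
    - [0.15,[0.012,0,0.004],0]
    - [0.15,[0.018,0,0.004],0]
    - [0.15,[0.022,0,0.004],0]

```text
clock: 7.75
tool_pos: [597.6, 95.8, 93.4]
eef_rot: [[1.0, -0.026, 0.003], [-0.026, -1.0, 0.0], [0.003, -0.0, -1.0]]
ft_force: [0.8, -1.8, 5.4]
width: 39.1
grip_force: 2.7
```

Request:
servo_tool:
  commands:
    - [0.15,[0.006,0,0],0]
    - [0.15,[0.012,0,0],0]
    - [0.15,[0.018,0,0],0]
    - [0.15,[0.025,0,0],0]
    - [0.15,[0.032,0,-0.002],0]
    - [0.15,[0.04,0,-0.005],0]
    - [0.15,[0.045,-0.001,-0.007],0]
    - [0.15,[0.045,-0.001,-0.007],0]

```text
clock: 8.55
tool_pos: [640.7, 95.1, 84.9]
eef_rot: [[1.0, -0.026, -0.001], [-0.026, -1.0, -0.0], [-0.001, 0.0, -1.0]]
ft_force: [0.0, -0.5, 0.2]
width: 39.2
grip_force: 0.0
```

Run:
```python
from h import *
save('scene','scene7'); save('wrist','w7')
a=cv2.resize(cv2.imread('pics/scene7.png')[150:260,265:365],None,fx=4.5,fy=4.5,interpolation=cv2.INTER_CUBIC)
w=cv2.resize(cv2.imread('pics/w7.png')[:,120:520],None,fx=.85,fy=.85)
c=np.zeros((510,a.shape[1]+w.shape[1],3),np.uint8); c[:a.shape[0],:a.shape[1]]=a; c[:w.shape[0],a.shape[1]:]=w
cv2.imwrite('pics/mix7.png',c)
```

```text
(no output)
```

View pics/mix7.png

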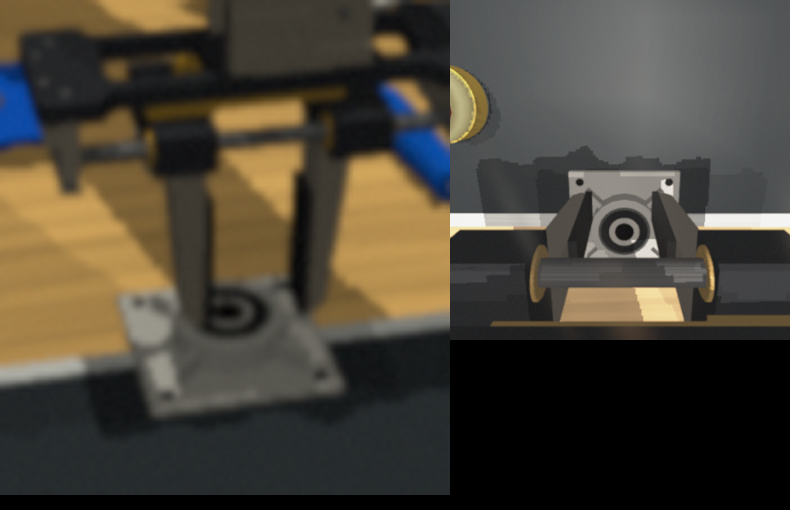

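The cover now lies on the mat with the bearing up. Scene crop shows its far edge from (150,415) to (345,380), and its near edge still overhangs the board's front. Next I lift the fingers, back off and measure the cover numerically.

Request:
servo_tool:
  commands:
    - [1,[-0.01,0,0.015],0]
    - [1,[-0.03,0,0.02],0]
    - [1,[-0.06,0.001,0.02],0]
    - [1,[-0.08,0.002,0.0],0]
    - [1,[-0.08,0.002,0.0],0]

```text
clock: 9.15
tool_pos: [556.2, 97.2, 84.2]
eef_rot: [[1.0, -0.024, -0.006], [-0.024, -1.0, -0.001], [-0.006, 0.001, -1.0]]
ft_force: [0.1, 0.3, 0.2]
width: 1.5
grip_force: 0.0
```

Run:
```python
from h import *
a,b=pix('scene',298.3,241.5,25),pix('scene',341.7,233.8,25); print(a.round(1),b.round(1))
s=r.get_state(); print(s['tool_pos'],s['width'])
save('wrist','w8'); im=cv2.imread('pics/w8.png')
M=r.camera_model('wrist'); f=200/np.tan(np.radians(M['fovy']/2)); mt=np.array(M['mount'])
R=np.array(s['eef_rot']); p=np.array(s['tool_pos'])
def wp(u,v,z):
    d=R@mt[:3,:3]@np.array([(u-M['cx'])/f,(v-M['cy'])/f,1]); o=p+R@mt[:3,3]; return o+d*(z-o[2])/d[2]
def pw(X):
    c=np.linalg.inv(mt)@np.append(R.T@(np.array(X)-p),1); return (c[:2]/c[2]*f+[M['cx'],M['cy']]).round(0)
print('proj cover guess',[pw([x,y,25]) for x in(580,670) for y in(51,141)],'edge',pw([603,97,20]),pw([606,200,20]))
g=cv2.cvtColor(im,cv2.COLOR_BGR2GRAY)
m=((g>120)).astype(np.uint8)
for v in range(0,400,10): 
    k=np.flatnonzero(m[v]); 
    if len(k): 
        runs=np.split(k,np.flatnonzero(np.diff(k)>4)+1); print(v,[(int(q[0]),int(q[-1])) for q in runs if len(q)>8][:6])
np.save('wpose.npy',np.r_[p,R.ravel()])
```

```text
[654.4  47.2  25. ] [650.9 140.1  25. ]
[556.17062952  97.18594694  84.17052819] 1.47697960356491
proj cover guess [array([393., 182.]), array([258., 185.]), array([398.,  34.]), array([246.,  37.])] edge [323. 148.] [167. 147.]
0 [(0, 33)]
10 [(0, 35)]
20 [(0, 37)]
30 [(0, 39)]
40 [(0, 41)]
50 [(0, 43)]
60 [(0, 45)]
70 [(0, 47), (252, 398)]
80 [(0, 49), (252, 262), (270, 380), (387, 398)]
90 [(0, 51), (253, 397)]
100 [(0, 53), (253, 396)]
110 [(0, 55), (254, 396)]
120 [(0, 57), (70, 85), (254, 302), (348, 395), (611, 626)]
130 [(0, 60), (255, 294), (311, 339), (355, 395)]
140 [(0, 291), (305, 313), (336, 344), (358, 639)]
150 [(0, 292), (336, 344), (358, 639)]
160 [(0, 295), (312, 338), (354, 639)]
170 [(0, 303), (346, 639)]
180 [(0, 639)]
190 [(0, 92), (98, 639)]
200 [(0, 230), (259, 267), (275, 305), (344, 360), (400, 639)]
210 [(0, 95), (105, 162), (336, 372), (413, 639)]
220 [(0, 100), (107, 164), (173, 187), (336, 372), (413, 639)]
230 [(0, 105), (111, 230), (347, 372), (411, 566), (604, 639)]
240 [(0, 106), (114, 167), (354, 369), (409, 563), (600, 639)]
250 [(0, 112), (118, 235), (409, 560), (597, 639)]
260 [(0, 113), (120, 199), (362, 557), (593, 639)]
270 [(35, 117), (125, 196), (442, 558), (590, 609)]
280 [(38, 120), (127, 195), (449, 556), (586, 606)]
290 [(39, 124), (131, 187), (457, 553), (563, 605)]
300 [(43, 121), (145, 180), (464, 550), (560, 601)]
340 [(53, 113), (159, 174), (310, 333), (471, 537), (547, 591)]
350 [(55, 116), (161, 175), (469, 534), (544, 589)]
360 [(58, 119), (165, 176), (468, 530), (540, 586)]
370 [(60, 123), (169, 178), (467, 531), (537, 584)]
380 [(63, 79), (472, 581)]
```

Request:
servo_tool:
  commands:
    - [1,[-0.002,0,-0.012],0]
    - [1,[-0.002,0,-0.025],0]
    - [1,[-0.002,0,-0.036],0]
    - [1,[-0.002,0,-0.036],0]

```text
clock: 9.6
tool_pos: [557.3, 97.0, 47.3]
eef_rot: [[1.0, -0.025, -0.004], [-0.025, -1.0, -0.001], [-0.004, 0.001, -1.0]]
ft_force: [0.4, 0.4, 0.7]
width: 0.2
grip_force: 0.0
```

Request:
servo_tool:
  commands:
    - [1,[0.006,0,0],0]
    - [1,[0.012,0,0],0]
    - [1,[0.018,0,0],0]
    - [1,[0.024,0,0],0]
    - [1,[0.03,-0.001,0],0]
    - [1,[0.036,-0.001,0],0]
    - [1,[0.042,-0.001,0],0]
    - [1,[0.048,-0.001,0],0]

```text
clock: 10.4
tool_pos: [606.6, 96.4, 49.7]
eef_rot: [[1.0, -0.025, -0.0], [-0.025, -1.0, -0.0], [-0.0, 0.0, -1.0]]
ft_force: [-3.4, 0.3, 2.0]
width: 0.4
grip_force: 1.4
```

Request:
servo_tool:
  commands:
    - [1,[0.006,0,0],0]
    - [1,[0.012,0,0],0]
    - [1,[0.018,0,0],0]
    - [1,[0.024,0,0],0]
    - [1,[0.028,0,0],0]
    - [1,[0.028,0,0],0]

```text
clock: 11.0
tool_pos: [635.4, 96.3, 49.5]
eef_rot: [[1.0, -0.025, 0.002], [-0.025, -1.0, 0.0], [0.002, -0.0, -1.0]]
ft_force: [0.4, 0.1, 0.2]
width: 0.6
grip_force: 0.0
```

Request:
servo_tool:
  commands:
    - [1,[-0.005,0,0],0]
    - [1,[-0.02,0,0.005],0]
    - [1,[-0.04,0,0.04],0]
    - [1,[-0.08,0,0.08],0]
    - [1,[-0.12,0,0.12],0]
    - [1,[-0.16,0,0.13],0]
    - [1,[-0.16,0,0.13],0]

```text
clock: 11.7
tool_pos: [470.6, 96.6, 181.8]
eef_rot: [[1.0, -0.023, 0.002], [-0.023, -1.0, -0.001], [0.002, 0.001, -1.0]]
ft_force: [0.4, 0.3, 0.6]
width: 0.3
grip_force: 0.0
```

Run:
```python
from h import *
save('scene','scene9'); im=cv2.imread('pics/scene9.png'); ref=cv2.imread('pics/scene0.png')
d=cv2.absdiff(im,ref).max(2); g=cv2.cvtColor(im,cv2.COLOR_BGR2GRAY)
m=((g>85)&(d>40)).astype(np.uint8); m[:200]=0
m=cv2.morphologyEx(m,cv2.MORPH_CLOSE,np.ones((9,9)))
n,l,st,ce=cv2.connectedComponentsWithStats(m)
for i in range(1,n):
    if st[i,4]>150:
        h=cv2.convexHull(np.argwhere(l==i)[:,::-1].astype(np.int32)); q=cv2.approxPolyDP(h,5,True)[:,0]
        print(st[i],[(p.tolist(),pix('scene',*p,25)[:2].round(0).tolist()) for p in q])
print('expected',[np.round(proj('scene',[x,y,25])).tolist() for x,y in((626,51),(626,141),(716,51),(716,141))])
for n_,(u0,v0,u1,v1) in dict(jar=(372,212,412,258),socket=(232,245,258,280)).items(): print(n_,d[v0:v1,u0:u1].mean())
```

```text
[279 200  50  23 875] [([328, 217], [588.0, 129.0]), ([291, 222], [588.0, 46.0]), ([279, 200], [499.0, 36.0]), ([327, 200], [524.0, 145.0])]
[ 297  228   54   36 1426] [([350, 257], [722.0, 134.0]), ([305, 263], [718.0, 46.0]), ([297, 233], [627.0, 51.0]), ([338, 228], [631.0, 138.0])]
expected [[297.0, 233.0], [339.0, 227.0], [307.0, 262.0], [352.0, 254.0]]
jar 2.4271739130434784
socket 1.7571428571428571
```

The cover's corners match the expected flat pose, with the rear corners about 24 mm behind the edge. The jar and socket are unchanged and the arm is clear.

```bash
python3 -c "
from cell import r
print(r.close_job())"
```

```text
the job is handed in; nothing more can be done
None
```

The cover was tipped up against the board edge with the fingertips, flipped bearing-up and pushed in until it lay flat on the mat, its rear corners about 24 mm behind the front edge; the jar and socket look unmoved in the last picture, the screwdriver and marker weren't checked at the end but nothing went near them, and the job is handed in, though it returned no verdict.

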